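# Lid the brewing mug, then hold the tea strainer ready over the cup

### The arm

A 6-joint arm with a two-finger parallel gripper is mounted at the origin on a cart in front of the work surface, level with it; the furniture and walls round the work are solid. World frame = base frame: x ahead of the robot, y to its left, z up, the work surface at z = 0. Lengths are in m, angles in rad, forces in N, time in s.
With the tool pointing down it reaches from about 0.25 to 0.725 m from the base axis. Payload 4 kg.
Tool frame: the origin (TCP) lies at the very end of the fingers, on their centre line; the grasp point (between the pads) lies 19 mm behind it; z points along the fingers, y is the line along which they close (so a half turn about z gives the same grasp; the last joint's range is limited). The gripper opens to 85 mm and grips with 20 to 120 N. Pads are 22 mm wide; open, the fingers measure 114 mm over their backs; the gripper's body (76 mm by 85 mm) begins 54 mm behind the grasp point. The pads swing forward as they close: fully open they stand 13 mm farther back than shut.
Start: joints at [1.136, 0.241, 0.005, 1.335, 0, 1.571], TCP at [0.211, 0.453, 0.231] pointing down, gripper open.
Joint ranges: [-2.72, 2.72], [-1.05, 1.87], [-1.09, 1.28], [-1.99, 2.15], [-1.42, 1.44], [-3.14, 3.14]. Speed limits (rad/s): [2.79, 2.79, 3.14, 3.14, 3.14, 3.14].

### API

Orientations are given as a rotation vector (axis times angle).
In Python, from plant import manip gives the robot as it stands.
- The arm moves only by the tool send_rows, never from a script. Its argument "moves" is text: rows parted by semicolons, each of 7 numbers parted by spaces: the shift along the tool's x, y, z in cm, then the turn, a rotation vector about the tool's x, y, z in degrees, then the closure, from -1 (fully open) to 1 (shut). In form: dx dy dz rx ry rz gripper; .... A call has 1 to 20 rows; each row shifts and turns the commanded pose from where the row before left it, along the tool's axes as they then stand; what a row does not reach is not made up. A row lasts 1/10 s, in which the tool goes at most 50 mm and 8.59 degrees, less where a joint would pass 70% of its speed; a pose out of reach is approached as far as the arm can. A call is refused whole if a number of a shift passes 5 or a number of a turn 8.59, either way. A call with a gripper value outside its range is refused whole. The fingers move at their own pace and stop on an object; "force" is the grip in N (left out, the last holds). Time passes only in rows, so rows that do not move let the fingers close. It gives the time, the measured TCP pose, the force, the opening and the grip force at its end, in the units of the state.
- manip.state(): the state, without advancing time (a new reading comes with each control period).
- manip.snapshot(name): name is "scene" or "top" or "wrist"; returns the picture (400x640x3 uint8, red, green, blue); there is no depth.
- manip.camera_params(name): a dict with "mtx" (3x3 intrinsics, pixels), "camera_from_world" (4x4, takes a point from world to camera coordinates). Camera axes: x right, y up, looking along -z (the intrinsics and any distortion apply to the point x, -y, -z); pixel columns grow to the right and rows downward; lengths in m; the calibration is good to about 2 mm. A picture is of the moment at which its call begins: read the wrist's pose just before it. camera_params takes no time and is no camera call; for the wrist camera it gives the pose at the moment of the call.
- manip.finish_job(): hands the job in; it is judged then, once.
Trained networks look in the newest picture that a camera, given by its name, has taken for a name from the list of things; names that differ only in an ending like _2 or _b are one class to them, and where a whole thing is asked for, a point or a joint stands for the part that bears it (a point fixed in the world has none). Each returns a list of dicts, best first, with "conf" (0 to 1); they miss things now and then, are a little off and sometimes report something else, mostly with a low value. They report only what shows in the picture. A call takes as long as a camera call. They do not tell look-alikes from the thing itself.
- manip.spot_in(thing, camera): "xyz" ([x, y, z] in m, in world coordinates, good to about 4 mm: the middle of the surface that is visible of it).
- manip.regions_of(thing, camera): "mask" (400x640 bool, what is visible of it).
The state is a dict: "time_s": time; "joints": joint angles; "joint_velocities": joint speeds; "effort": joint torques, N m; "position": TCP position; "orientation": TCP orientation; "ft_force": force on the tool from outside, world axes, zero at the start; "moment": the same for the moment, N m; "grip_width": finger opening in m; "grip_force": force on a finger pad.
Only numpy, scipy, OpenCV 4.12 (cv2) and the standard library are available. Lean on these libraries where they do the work, as an engineer would, in place of code of your own. Each camera call takes 0.05 s, during which the arm holds its last target. There are 200 camera calls.

### The job

I am making tea: put the wooden lid on the tall mug so that it sits properly seated and level, and let go of it. Then take the tea strainer by its handle out of its drip dish, bring it over the row of jars, and hold it level and centred over the low wide cup with its underside about 15 mm above the rim, touching nothing, ready for me to pour; finish while still holding it there, still. Leave the mug, the cup and the three jars standing where they are.

Things in the scene. Friction and masses are not known exactly. Their poses are not given: they have to be found in the camera images.
- lid: Round turned wooden mug lid, 90 g, lying flat with its plug down. Origin: centre of the underside of the plug; z up through the knob. Plug 62 mm diameter, 6 mm high; disc above it 94 mm diameter, from z = 6 to 13 mm; round upright knob on top, 24 mm diameter, from z = 13 to 46 mm: take it by the knob from above.
- lid_seat (a point): Point on the lid's axis in the plane of the underside of its disc (6 mm above the lid's origin). It meets mug_mouth when the lid is seated.
- mug: Tall teal and white mug, 91 mm high, 87 mm outer diameter, 0.23 kg, loose, empty, brown at the bottom inside, open mouth about 75 mm inner diameter, side handle along its own -y reaching 73 mm from the mouth's centre. Origin on its underside, 15 mm to the handle's side of the mouth's axis; z up. It is the taller of the two drinking vessels.
- mug_mouth (a point): Centre of the mug's mouth, at rim height (91 mm above the worktop). Axes as the mug.
- strainer: Tea strainer, 90 g: round perforated steel bowl (34 mm diameter at its flat underside, 70 mm at its rim, 32 mm high) with a straight wooden handle. It stands with its underside on the drip dish's floor, handle roughly towards the robot. Origin: centre of the bowl's underside; z up; the handle lies along its own -x, level.
- strainer_handle (a point): Point to grip on the strainer's handle, 72 mm from the bowl's axis along the strainer's -x and 33 mm above its underside (mid-height of the handle). The wooden handle runs from 46 to 131 mm from the bowl's axis, is 11 mm wide and 12 mm high, and stands clear above the dish's rim; its far part may reach out over the worktop's front edge.
- dish: Small round white drip dish, 86 mm diameter, 22 mm high, 0.2 kg, floor 4 mm thick, loose; the strainer stands in it. Origin: centre of its underside.
- cup: Low wide white cup, 62 mm high, 96 mm outer diameter, 0.18 kg, loose, empty, side handle along its own -y reaching 76 mm from the mouth's centre. Origin on its underside, 14 mm to the handle's side of the mouth's axis; z up.
- cup_mouth (a point): Centre of the cup's mouth, at rim height (62 mm above the worktop). Axes as the cup, z up.
- jar_a: Spice jar with a dark lid, 41 mm diameter, 105 mm high, loose; nearest the robot in the row of three between the strainer's side (left) and the cups' side (right). Origin: centre of its underside.
- jar_b: Spice jar with a dark lid, 41 mm diameter, 105 mm high, loose, middle of the row. Origin: centre of its underside.
- jar_c: Jar with a pale lid, 71 mm diameter, 110 mm high, loose, back of the row. Origin: centre of its underside. A wall cupboard overhangs the back of the worktop: its front stands at x = 0.58 m from 0.45 m above the worktop upward, so carry low (a hand's breadth above the jars at most) in straight lines rather than arcs about the base, and lean the wrist 5 to 15 degrees back towards the robot.
Not all that is in view belongs to the job. Leave any green look-alike of the jar_b alone.

How it is judged:
On the way:
1. the lid sits seated and level on the tall mug, let go (horizontal distance between lid_seat and mug_mouth below 0.009 m and distance between lid_seat and mug_mouth below 0.0095 m and angle between each of lid, mug's own z axis and vertical below 0.06 rad and contact force between lid and the fingers below 0.05 N), for 0.3 s.
At the end, for the whole second after the job is handed in: Lid let go on the upright mug, centred within 9 mm, level within 3 deg. Strainer held still, touching no cup, mug or lid, underside 5 to 30 mm above the cup's rim, within 12 mm of its centre, level within 8 deg. Mug, cup and jars upright within 30 mm of their start (all of step 1 and horizontal distance between strainer and cup_mouth below 0.012 m and z of strainer in the frame of cup_mouth between 0.005 and 0.03 m and angle between strainer's own z axis and vertical below 0.14 rad and angle between cup's own z axis and vertical below 0.06 rad and contact force between strainer and the fingers above 1 N and contact force between strainer and cup below 0.02 N and contact force between strainer and mug below 0.02 N and contact force between strainer and lid below 0.02 N and contact force between strainer and dish below 0.02 N and linear speed of strainer below 0.03 m/s and distance of each of mug, cup, jar_a, jar_b, jar_c from where it was at the start of the episode below 0.03 m and angle between each of jar_a, jar_b, jar_c's own z axis and vertical below 0.1 rad); the arm keeps its last pose, push and grip.
It fails at once if a jar of the row is knocked over or pushed more than 30 mm (distance of any of jar_a, jar_b, jar_c from where it was at the start of the episode above 0.03 m or angle between any of jar_a, jar_b, jar_c's own z axis and vertical above 0.35 rad).
It fails at once if the mug or the cup is pushed more than 30 mm or tipped (distance of any of mug, cup from where it was at the start of the episode above 0.03 m or angle between any of mug, cup's own z axis and vertical above 0.35 rad).
It also fails if it takes over 64 s, if anything falls off the work surface, if the arm or the gripper's body presses on something with over 40 N, if the wrist force passes 120 N, or if a joint passes its speed limit or range.

## Working session

There is one attempt and no reset: what is moved stays moved. The work goes in short steps, Python scripts to look and compute and a tool call to move; the robot and the scene stay as the last step left them, time stands still between calls to the robot, and variables do not carry over. Pictures are saved under pics/ and viewed, at most 10 in all, crops included, and the job is handed in when it is done.

Besides the shell and the picture viewer there is one more tool, called after "Emit:" by a JSON object that holds its "method" and its "body". send_rows: Moves the arm, as the interface text tells. Its arguments: {"type":"object","properties":{"moves":{"type":"string"},"force":{"type":"number"}},"required":["moves"]}

```bash
mkdir -p pics; cat > h.py <<'E'
from plant import manip
import numpy as np, cv2
from scipy.spatial.transform import Rotation as R
def save(cam,name):
    im=manip.snapshot(cam); cv2.imwrite('pics/'+name,im[:,:,::-1]); return im
def ray(cam,u,v,z,cp=None):
    p=cp or manip.camera_params(cam); K=np.array(p['mtx']);T=np.array(p['camera_from_world'])
    d=np.linalg.solve(K,[u,v,1.]); d=np.array([d[0],-d[1],-d[2]])
    Ri=T[:3,:3].T; o=-Ri@T[:3,3]; w=Ri@d
    return o+w*(z-o[2])/w[2]
def proj(cam,P,cp=None):
    p=cp or manip.camera_params(cam); K=np.array(p['mtx']);T=np.array(p['camera_from_world'])
    c=T[:3,:3]@np.asarray(P)+T[:3,3]; q=K@[c[0],-c[1],-c[2]]; return q[:2]/q[2]
def st():
    s=manip.state(); print('t',s['time_s'],'pos',np.round(s['position'],4),'ori',np.round(s['orientation'],4),'grip',s['grip_width'],s['grip_force'],'F',np.round(s['ft_force'],2)); print(np.round(R.from_rotvec(s['orientation']).as_matrix(),3).tolist()); return s
E
python3 - <<'E'
from h import *
s=st();print(np.round(s['joints'],3))
a=save('top','top.png');b=save('scene','scene.png')
cv2.imwrite('pics/both.png',np.vstack([a,b])[:,:,::-1][::1])
for c in('top','scene'):
  cp=manip.camera_params(c);print(c,np.round(cp['mtx'],1).tolist(),np.round(cp['camera_from_world'],3).tolist(),[k for k in cp])
  for t in('lid','mug','mug_mouth','strainer','strainer_handle','dish','cup','cup_mouth','jar_a','jar_c'):
    print(c,t,[(np.round(d['xyz'],3).tolist(),round(d['conf'],2)) for d in manip.spot_in(t,c)][:4])
E
```

```text
t 0.0 pos [0.2103 0.4529 0.2304] ori [-0.6775 -3.0672  0.0033] grip 0.08526657486827062 0.0 F [-0.41  0.52  0.36]
[[-0.907, 0.421, -0.001], [0.421, 0.907, -0.002], [-0.0, -0.002, -1.0]]
[ 1.136  0.241  0.004  1.335 -0.     1.571]
top [[487.3, 0.0, 327.6], [0.0, 487.3, 196.5], [0.0, 0.0, 1.0]] [[-0.026, -1.0, 0.001, 0.005], [0.998, -0.026, 0.061, -0.54], [-0.061, 0.003, 0.998, -1.457], [0.0, 0.0, 0.0, 1.0]] ['mtx', 'camera_from_world']
top lid [([0.52, 0.366, 0.009], 0.62), ([0.529, -0.388, 0.054], 0.2)]
top mug [([0.525, -0.388, 0.054], 0.72), ([0.487, 0.045, 0.104], 0.4)]
top mug_mouth [([0.523, -0.388, 0.054], 0.66)]
top strainer [([0.529, 0.212, 0.026], 0.84)]
top strainer_handle [([0.532, 0.213, 0.019], 0.57), ([0.547, -0.007, 0.107], 0.46)]
top dish [([0.54, 0.202, 0.021], 0.56)]
top cup [([0.525, -0.161, 0.014], 0.8)]
top cup_mouth [([0.526, -0.161, 0.016], 0.86)]
top jar_a [([0.611, -0.013, 0.108], 0.76), ([0.509, -0.275, 0.103], 0.73), ([0.488, 0.044, 0.106], 0.68), ([0.55, -0.006, 0.107], 0.6)]
top jar_c [([0.611, -0.013, 0.108], 0.76), ([0.509, -0.275, 0.103], 0.73), ([0.48
[... 183 characters left out ...]
, [-0.352, -0.704, 0.616, -1.283], [0.0, 0.0, 0.0, 1.0]] ['mtx', 'camera_from_world']
scene lid [([0.518, 0.361, 0.013], 0.86)]
scene mug [([0.523, -0.394, 0.062], 0.94)]
scene mug_mouth [([0.517, -0.396, 0.058], 0.64)]
scene strainer [([0.53, 0.213, 0.031], 0.86)]
scene strainer_handle [([0.524, 0.212, 0.031], 0.58)]
scene dish [([0.519, 0.194, 0.015], 0.51)]
scene cup []
scene cup_mouth [([0.526, -0.148, 0.037], 0.82)]
scene jar_a [([0.505, -0.296, 0.073], 0.95), ([0.538, -0.02, 0.067], 0.73), ([0.606, -0.032, 0.071], 0.68), ([0.479, 0.027, 0.062], 0.6)]
scene jar_c [([0.505, -0.296, 0.073], 0.95), ([0.538, -0.02, 0.067], 0.73), ([0.606, -0.032, 0.071], 0.68), ([0.479, 0.027, 0.062], 0.6)]
```

View pics/top.png

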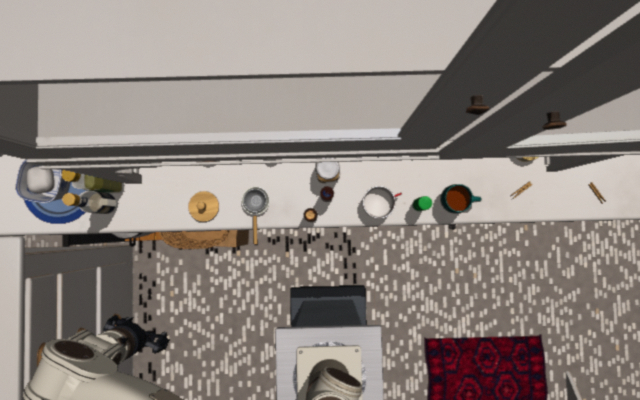

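View pics/scene.png

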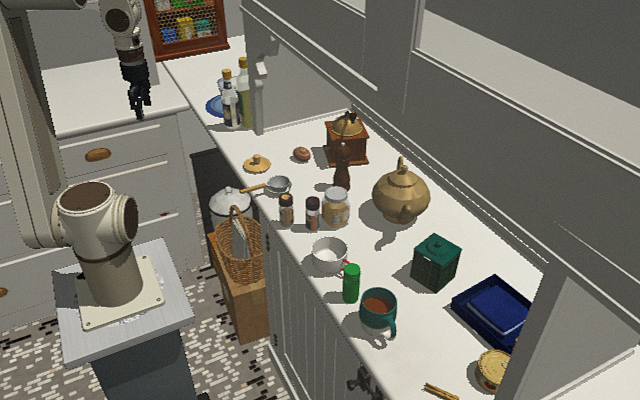

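The top view shows the lid (203,207), strainer bowl (255,202) with its handle down to (254,243), jars (310,215), (326,194) and (327,172), cup (377,204), the green decoy (423,204) and mug (457,199). The scene view agrees. Next I'll refine the positions from the masks.

```bash
python3 - <<'E'
from h import *
im=manip.snapshot('top');cp=manip.camera_params('top')
for t,z in(('lid',.012),('strainer',.036),('cup',.062),('mug',.091)):
  r=manip.regions_of(t,'top')[0];m=r['mask'].astype(np.uint8)
  k=cv2.getStructuringElement(cv2.MORPH_ELLIPSE,(11,11)); o=cv2.morphologyEx(m,cv2.MORPH_OPEN,k)
  ys,xs=np.nonzero(o); c,_=cv2.findContours(o,0,1); (u,v),rad=cv2.minEnclosingCircle(max(c,key=len))
  print(t,round(r['conf'],2),m.sum(),'cent',ray('top',xs.mean(),ys.mean(),z,cp).round(4),'circ',ray('top',u,v,z,cp).round(4),rad)
  e=m-o; ys,xs=np.nonzero(e); print('   appendix',ray('top',xs.mean(),ys.mean(),z,cp).round(4),len(xs))
c=im[150:250,180:500][:,:,::-1]; cv2.imwrite('pics/crop.png',cv2.resize(c,(800,250),interpolation=cv2.INTER_CUBIC))
E
```

```text
lid 0.71 731 cent [0.5212 0.3695 0.012 ] circ [0.523  0.3704 0.012 ] 15.734292984008789
   appendix [0.5355 0.3734 0.012 ] 3
strainer 0.69 509 cent [0.5342 0.2106 0.036 ] circ [0.5353 0.2109 0.036 ] 11.443964958190918
   appendix [0.4611 0.211  0.036 ] 119
cup 0.74 862 cent [ 0.5182 -0.1569  0.062 ] circ [ 0.5188 -0.1569  0.062 ] 16.80783462524414
   appendix [ 0.5289 -0.1875  0.062 ] 20
mug 0.74 796 cent [ 0.5214 -0.3766  0.091 ] circ [ 0.5203 -0.3779  0.091 ] 16.688419342041016
   appendix [ 0.5211 -0.4309  0.091 ] 34
```

View pics/crop.png

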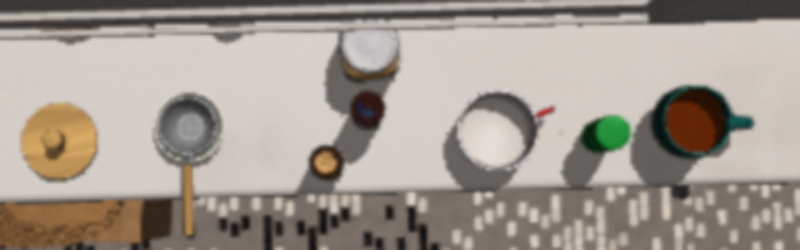

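Emit:
{"method": "send_rows", "body": {"moves": "0 0 0 0 0 -8.3 -1; 0 0 0 0 0 -8.3 -1; 0 0 0 0 0 -8.3 -1; 0 0 0 0 -8 0 -1; 0 0 0 0 0 0 -1"}}

```text
time_s: 1.85
position: [0.2087, 0.4533, 0.2311]
orientation: [-0.005, 3.002, -0.0]
ft_force: [-0.9, 1.0, 0.5]
grip_width: 0.0855
grip_force: 0.0
```

```bash
cat >> h.py <<'E'
def go(P,lean=8,yaw=0):
    s=st(); M=R.from_rotvec(s['orientation']).as_matrix(); a=np.radians(lean);c,n=np.cos(a),np.sin(a)
    G=np.array([[-c,0,n],[0,1,0],[-n,0,-c]]); G=R.from_euler('z',yaw,degrees=True).as_matrix()@G
    print('shift cm',(M.T@(np.array(P)-s['position'])*100).round(2),'rot deg',np.degrees(R.from_matrix(M.T@G).as_rotvec()).round(2))
E
python3 - <<'E'
from h import *
go([.505,.369,.17]); print(np.round(manip.state()['joints'],2))
E
```

```text
t 1.85 pos [0.2087 0.4533 0.2311] ori [-4.5000e-03  3.0018e+00 -1.0000e-04] grip 0.08548612073523151 0.0 F [-0.88  1.    0.54]
[[-0.99, -0.003, 0.139], [-0.003, 1.0, 0.0], [-0.139, -0.0, -0.99]]
shift cm [-28.47  -8.51  10.18] rot deg [0.01 0.01 0.17]
[ 1.22  0.2  -0.06  1.27 -0.13  1.21]
```

Emit:
{"method": "send_rows", "body": {"moves": "-3.5 -1 1.3 0 0 0 -1; -3.5 -1 1.3 0 0 0 -1; -3.5 -1 1.3 0 0 0 -1; -3.5 -1 1.3 0 0 0 -1; -3.5 -1.1 1.3 0 0 0 -1; -3.5 -1.1 1.3 0 0 0 -1; -3.5 -1.1 1.2 0 0 0 -1; -3.9 -1.1 1.2 0 0 0 -1; 0 0 0 0 0 0 -1; 0 0 0 0 0 0 -1; 0 0 0 0 0 0 -1"}}

```text
time_s: 2.95
position: [0.5055, 0.3694, 0.1698]
orientation: [-0.0, 3.003, 0.0]
ft_force: [-0.4, -0.3, -0.4]
grip_width: 0.0854
grip_force: 0.0
```

```bash
python3 - <<'E'
from h import *
st();cp=manip.camera_params('wrist'); im=save('wrist','w1.png')
print([(np.round(d['xyz'],4).tolist(),round(d['conf'],2)) for d in manip.spot_in('lid','wrist')])
r=manip.regions_of('lid','wrist')[0]; m=r['mask'].astype(np.uint8);ys,xs=np.nonzero(m)
print(xs.min(),xs.max(),ys.min(),ys.max(),xs.mean(),ys.mean(), ray('wrist',xs.mean(),ys.mean(),.012,cp))
E
```

```text
t 2.95 pos [0.5055 0.3694 0.1698] ori [-1.0000e-04  3.0032e+00  3.0000e-04] grip 0.08536508468379429 0.0 F [-0.43 -0.25 -0.36]
[[-0.99, -0.0, 0.138], [-0.0, 1.0, 0.0], [-0.138, 0.0, -0.99]]
[([0.511, 0.3747, 0.0127], 0.72)]
274 360 140 221 316.9402173913044 180.8143115942029 [0.52117514 0.36951209 0.012     ]
```

View pics/w1.png

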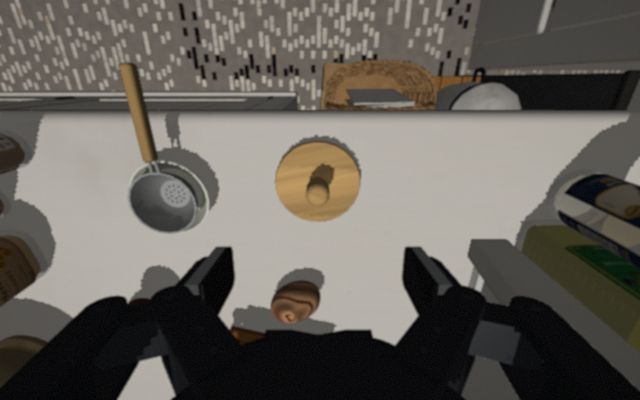

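```bash
python3 - <<'E'
from h import *
cp=manip.camera_params('wrist')
print(ray('wrist',318,188,.046,cp),ray('wrist',317.2,181,.013,cp))
go([.524,.3695,.021])
E
```

```text
[0.51644938 0.37132113 0.046     ] [0.5210854  0.37054405 0.013     ]
t 3.1 pos [0.5051 0.3701 0.1704] ori [-2.2000e-03  3.0019e+00  1.0000e-03] grip 0.08548190665029846 0.0 F [-0.07  0.74  0.56]
[[-0.99, -0.002, 0.139], [-0.001, 1.0, 0.001], [-0.139, 0.001, -0.99]]
shift cm [ 0.21 -0.08 15.06] rot deg [0.04 0.   0.08]
```

Emit:
{"method": "send_rows", "body": {"moves": "0.3 0 3 0 0 0 -1; 0 0 3 0 0 0 -1; 0 0 3 0 0 0 -1; 0 0 2 0 0 0 -1; 0 0 2 0 0 0 -1; 0 0 1.5 0 0 0 -1; 0 0 0.5 0 0 0 -1; 0 0 0 0 0 0 -1; 0 0 0 0 0 0 0; 0 0 0 0 0 0 0.4; 0 0 0 0 0 0 1; 0 0 0 0 0 0 1; 0 0 0 0 0 0 1; 0 0 0 0 0 0 1; 0 0 0 0 0 0 1; 0 0 0 0 0 0 1; 0 0 0 0 0 0 1", "force": 40}}

```text
time_s: 4.8
position: [0.5244, 0.3697, 0.0217]
orientation: [0.0, 3.001, 0.001]
ft_force: [-1.1, -1.1, 6.0]
grip_width: 0.0228
grip_force: 39.6
```

Emit:
{"method": "send_rows", "body": {"moves": "-0.1 0 -0.7 0 0 0 1; -0.2 0 -1.5 0 0 0 1; -0.3 0 -2 0 0 0 1; -0.3 0 -2 0 0 0 1; -0.3 0 -2 0 0 0 1; -0.3 0 -2 0 0 0 1; -0.3 0 -2 0 0 0 1; -0.3 0 -2 0 0 0 1; 0 0 -0.5 0 0 0 1; 0 0 0 0 0 0 1; 0 0 0 0 0 0 1"}}

```text
time_s: 5.9
position: [0.5235, 0.3689, 0.1679]
orientation: [0.0, 3.004, -0.002]
ft_force: [0.3, -0.3, -1.3]
grip_width: 0.0227
grip_force: 39.2
```

```bash
python3 - <<'E'
from h import *
go([.523,-.25,.17])
a=save('wrist','w2.png');b=save('scene','s2.png')
cv2.imwrite('pics/j2.png',np.hstack([a[100:,120:520],b[40:340,50:450]])[:,:,::-1])
cp=manip.camera_params('wrist')
for P in((.5217,.3697,.2),):print(proj('wrist',P,cp))
E
```

```text
t 5.9 pos [0.5235 0.3689 0.1679] ori [ 2.000e-04  3.004e+00 -2.200e-03] grip 0.022665169559626257 39.23760652542114 F [ 0.27 -0.27 -1.3 ]
[[-0.991, 0.0, 0.137], [0.0, 1.0, -0.001], [-0.137, -0.001, -0.991]]
shift cm [ 2.000e-02 -6.189e+01 -1.200e-01] rot deg [-0.08 -0.12 -0.  ]
[318.12848935 288.08723784]
```

View pics/j2.png

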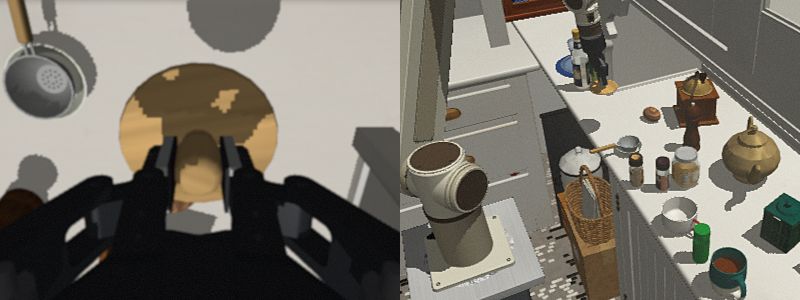

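Emit:
{"method": "send_rows", "body": {"moves": "0 -1.5 0 0 0 0 1; 0 -3 0 0 0 0 1; 0 -3.5 0 0 0 0 1; 0 -3.5 0 0 0 0 1; 0 -3.5 0 0 0 0 1; 0 -3.5 0 0 0 0 1; 0 -3.5 0 0 0 0 1; 0 -3.5 0 0 0 0 1; 0 -3.5 0 0 0 0 1; 0 -3.5 0 0 0 0 1; 0 -3.5 0 0 0 0 1; 0 -3.5 0 0 0 0 1; 0 -3.5 0 0 0 0 1; 0 -3.5 0 0 0 0 1; 0 -3.5 0 0 0 0 1; 0 -3.5 0 0 0 0 1; 0 -3 0 0 0 0 1; 0 -2.5 0 0 0 0 1; 0 0 0 0 0 0 1; 0 0 0 0 0 0 1"}}

```text
time_s: 8.0
position: [0.5229, -0.2212, 0.1686]
orientation: [0.003, 3.003, 0.001]
ft_force: [0.8, 1.1, -1.5]
grip_width: 0.023
grip_force: 39.4
```

```bash
python3 - <<'E'
from h import *
go([.523,-.38,.17]);print(np.round(manip.state()['joints'],2))
cp=manip.camera_params('wrist'); im=save('wrist','w3.png')
for t in('mug','cup','lid'):
  for r in manip.regions_of(t,'wrist')[:2]:
    ys,xs=np.nonzero(r['mask']);print(t,r['conf'],xs.min(),xs.max(),ys.min(),ys.max())
E
```

```text
t 8.0 pos [ 0.5229 -0.2212  0.1686] ori [3.3000e-03 3.0035e+00 1.0000e-03] grip 0.0229657747072649 39.418163895606995 F [ 0.76  1.08 -1.55]
[[-0.99, 0.002, 0.138], [0.002, 1.0, 0.001], [-0.138, 0.001, -0.99]]
shift cm [ -0.07 -15.88  -0.14] rot deg [ 0.03 -0.09 -0.13]
[-0.43  0.31 -0.08  1.06  0.06 -0.43]
mug 0.73 44 197 135 242
cup 0.67 334 441 122 226
```

View pics/w3.png

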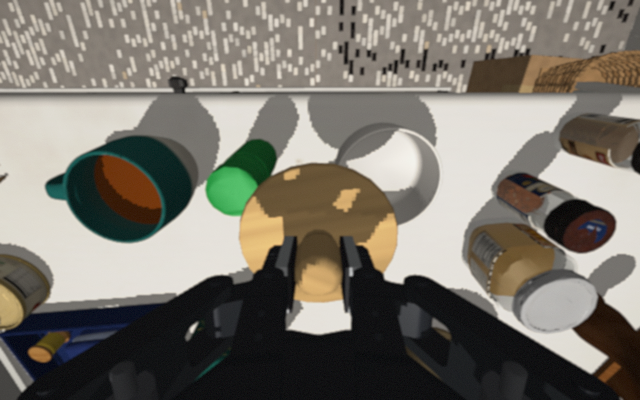

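```bash
cat > fit.py <<'E'
from h import *
from scipy.optimize import least_squares
def circ(c,z,r,cp,cam='wrist'):
    a=np.linspace(0,2*np.pi,120); return np.array([proj(cam,[c[0]+r*np.cos(t),c[1]+r*np.sin(t),z],cp) for t in a])
E
python3 - <<'E'
from fit import *
cp=manip.camera_params('wrist'); im=cv2.imread('pics/w3.png')
# mug: right-hand side hidden; teal outer-left rim: extents left 65, bottom 242
f=lambda c:[circ(c,.091,.0435,cp)[:,0].min()-65,circ(c,.091,.0435,cp)[:,1].max()-242]
m=least_squares(f,[.521,-.378]).x
g=lambda c:[circ(c,.062,.048,cp)[:,0].max()-440.5,circ(c,.062,.048,cp)[:,1].min()-122]
k=least_squares(g,[.518,-.157]).x
print(m,k)
for c,z,r,co in((m,.091,.0435,(0,0,255)),((.5205,-.3775),.091,.0435,(255,255,0)),(k,.062,.048,(0,0,255)),((.5185,-.157),.062,.048,(255,255,0)),((.5217,-.222),.168-.016+.013-.002,.047,(255,0,255))):
    p=circ(c,z,r,cp); cv2.polylines(im,[(p*16).round().astype(np.int32)],True,co,1,cv2.LINE_AA,4)
cv2.imwrite('pics/o3.png',cv2.resize(im[100:320,30:460],None,fx=1.8,fy=1.8,interpolation=cv2.INTER_CUBIC))
E
```

```text
[ 0.52372068 -0.37480742] [ 0.51859663 -0.15840083]
```

View pics/o3.png

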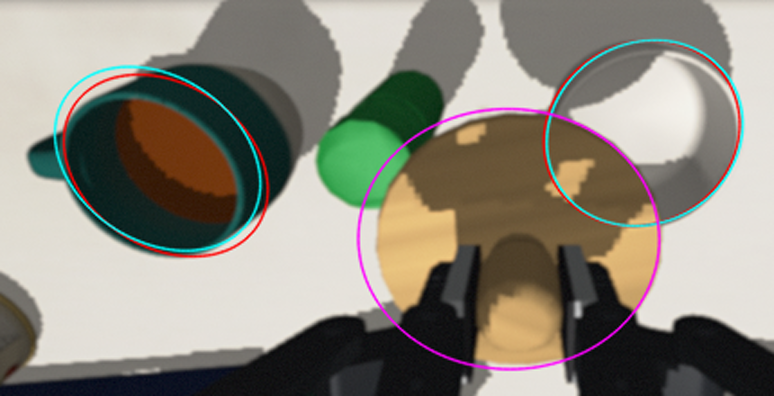

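```bash
python3 - <<'E'
from fit import *
cp=manip.camera_params('wrist')
def ext(p): return np.array([p[:,0].min(),p[:,0].max(),p[:,1].min(),p[:,1].max()])
q=least_squares(lambda v:ext(circ(v[:2],.091,v[2],cp))-[66.1,166.1,151.7,242.2],[.521,-.378,.04]);print(q.x,q.fun)
q=least_squares(lambda v:ext(circ(v[:2],v[2],.047,cp))[:3]-[238.3,396.7,163.3],[.521,-.222,.155]);print(q.x,q.fun)
T=np.array(cp['camera_from_world']);print(-T[:3,:3].T@T[:3,3], -T[2,:3])
E
```

```text
[ 0.52771157 -0.3805409   0.03903279] [-0.54168974  0.56195604  0.58471179 -0.67109555]
[ 0.5256411  -0.21901774  0.15515506] [ 2.84217094e-14 -1.13686838e-13  3.69482223e-13]
[ 0.43654447 -0.21913797  0.30090615] [ 0.40269825  0.0022501  -0.91533002]
```

Emit:
{"method": "send_rows", "body": {"moves": "0 -1.5 0 0 0 0 1; 0 -3 0 0 0 0 1; -0.1 -3 0 0 0 0 1; -0.1 -3 0 0 0 0 1; 0 -3 0 0 0 0 1; 0 -1.8 0 0 0 0 1; 0 -0.8 0 0 0 0 1; 0 0 0 0 0 0 1; 0.2 0 1.5 0 0 0 1; 0.2 0 1.5 0 0 0 1; 0.1 0 1 0 0 0 1; 0 0 0 0 0 0 1; 0 0 0 0 0 0 1"}}

```text
time_s: 9.5
position: [0.527, -0.381, 0.1296]
orientation: [-0.001, 3.002, 0.0]
ft_force: [-0.9, 0.3, 0.9]
grip_width: 0.0226
grip_force: 39.4
```

```bash
python3 - <<'E'
from h import *
go([.525,-.382,.107])
a=save('wrist','w4.png');b=save('scene','s4.png')
x=cv2.resize(a[120:320,200:440],(480,400),interpolation=cv2.INTER_CUBIC); y=cv2.resize(b[230:350,310:406],(320,400),interpolation=cv2.INTER_CUBIC)
cv2.imwrite('pics/j4.png',np.hstack([x,y])[:,:,::-1])
E
```

```text
t 9.5 pos [ 0.527  -0.381   0.1296] ori [-1.100e-03  3.002e+00  2.000e-04] grip 0.02257244491108467 39.4359290599823 F [-0.86  0.28  0.88]
[[-0.99, -0.001, 0.139], [-0.001, 1.0, 0.0], [-0.139, 0.0, -0.99]]
shift cm [ 0.51 -0.1   2.21] rot deg [ 0.01 -0.    0.04]
```

View pics/j4.png

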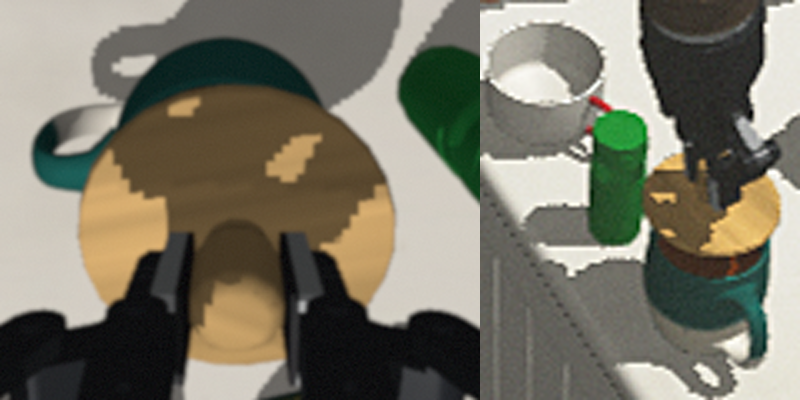

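```bash
python3 - <<'E'
from fit import *
cp=manip.camera_params('wrist'); im=manip.snapshot('wrist')
hsv=cv2.cvtColor(im,cv2.COLOR_RGB2HSV)
for v in range(142,170,4):
  xs=[u for u in range(230,400) if 80<=hsv[v,u,0]<=100 and hsv[v,u,1]>90]
  print(v,xs[0] if xs else None,xs[-1] if xs else None)
for z in(.04,.06,.08):
  for y in(-.378,-.382,-.386):
    p=circ((.525,y),z,.0435,cp); 
    o=[]
    for v in(146,154,162):
      i=[j for j in range(119) if (p[j,1]-v)*(p[j+1,1]-v)<0]; o.append([round(p[j,0]) for j in i])
    print(z,y,p[:,1].min().round(),o)
l=manip.regions_of('lid','wrist')[0]['mask'];ys,xs=np.nonzero(l);print(xs.min(),xs.max(),ys.min(),ys.max())
E
```

```text
142 294 330
146 286 339
150 280 344
154 277 349
158 273 352
162 270 355
166 267 357
0.04 -0.378 135.0 [[355, 290], [363, 281], [369, 275]]
0.04 -0.382 135.0 [[350, 285], [358, 276], [364, 270]]
0.04 -0.386 135.0 [[345, 280], [353, 271], [359, 265]]
0.06 -0.378 140.0 [[348, 298], [361, 285], [369, 276]]
0.06 -0.382 140.0 [[343, 293], [355, 279], [363, 271]]
0.06 -0.386 140.0 [[337, 287], [350, 274], [358, 265]]
0.08 -0.378 146.0 [[], [354, 293], [365, 282]]
0.08 -0.382 146.0 [[], [348, 287], [359, 276]]
0.08 -0.386 146.0 [[], [342, 281], [353, 270]]
239 397 162 302
```

```bash
python3 - <<'E'
from fit import *
for cam in('scene','top'):
  cp=manip.camera_params(cam); im=manip.snapshot(cam); hsv=cv2.cvtColor(im,cv2.COLOR_RGB2HSV)
  l=max(manip.regions_of('lid',cam),key=lambda r:r['conf']); ys,xs=np.nonzero(l['mask']); print(cam,'lid',l['conf'],xs.min(),xs.max(),ys.min(),ys.max())
  e=lambda P,r,z:(lambda p:np.r_[p[:,0].min(),p[:,0].max(),p[:,1].min(),p[:,1].max()].round(1))(circ(P,z,r,cp,cam))
  print(' pred lid', e((.5244,-.381),.047,.117),'pred mug body',e((.525,-.382),.0435,.06),'y-.386',e((.525,-.386),.0435,.06), 'x.521', e((.521,-.382),.0435,.06))
  c=e((.525,-.382),.0435,.06)
  for v in range(int(c[2])-4,int(c[3])+14,3):
    xs=[u for u in range(int(c[0])-12,int(c[1])+25) if 80<=hsv[v,u,0]<=100 and hsv[v,u,1]>90]
    if xs:print('  ',v,xs[0],xs[-1],len(xs))
E
```

```text
scene lid 0.74 358 399 276 306
 pred lid [357.1 399.3 274.9 306.7] pred mug body [357.8 395.7 292.8 322.4] y-.386 [358.7 396.7 294.  323.7] x.521 [356.3 394.3 293.4 323.1]
   300 362 362 1
   303 395 396 2
   306 395 396 2
   309 366 394 3
   312 360 395 9
   315 378 395 12
   318 379 394 16
   321 369 393 12
   324 377 394 11
   327 374 395 7
   330 391 395 5
   333 392 395 4
top lid 0.91 444 470 181 213
 pred lid [443.3 476.7 179.9 213.2] pred mug body [440.2 469.8 182.7 212.3] y-.386 [441.6 471.2 182.7 212.3] x.521 [440.3 469.9 184.1 213.7]
   199 442 462 2
   202 442 442 1
   205 444 444 1
```

Emit:
{"method": "send_rows", "body": {"moves": "0.2 -0.5 0 0 0 0 1; 0 0 0 0 0 0 1; 0.1 0 0.7 0 0 0 1; 0.1 0 0.5 0 0 0 1; 0.1 0 0.5 0 0 0 1; 0 0 0.3 0 0 0 1; 0 0 0 0 0 0 1; 0 0 0 0 0 0 1"}}

```text
time_s: 10.7
position: [0.5246, -0.3864, 0.1087]
orientation: [-0.0, 3.002, 0.001]
ft_force: [1.8, 0.1, -1.1]
grip_width: 0.0228
grip_force: 39.4
```

Emit:
{"method": "send_rows", "body": {"moves": "0 0 0.2 0 0 0 1; 0 0 0 0 0 0 1; 0 0 0 0 0 0 1"}}

```text
time_s: 11.0
position: [0.525, -0.3867, 0.107]
orientation: [0.0, 3.002, -0.0]
ft_force: [0.4, -0.1, -1.3]
grip_width: 0.0229
grip_force: 39.4
```

Emit:
{"method": "send_rows", "body": {"moves": "0 0 0.1 0 0 0 1; 0 0 0.1 0 0 0 1; 0 0 0 0 0 0 1; 0 0 0 0 0 0 1"}}

```text
time_s: 11.4
position: [0.5254, -0.3868, 0.1063]
orientation: [0.0, 3.0, -0.001]
ft_force: [-1.1, 1.3, 5.1]
grip_width: 0.0226
grip_force: 40.0
```

Emit:
{"method": "send_rows", "body": {"moves": "0 0 0 0 0 0 0.5; 0 0 0 0 0 0 0.2; 0 0 0 0 0 0 0; 0 0 0 0 0 0 -0.3; 0 0 0 0 0 0 -0.3; 0 0 0 0 0 0 -0.3; 0 0 0 0 0 0 -0.3; -0.2 0 -1 0 0 0 -0.3; -0.3 0 -2 0 0 0 -0.3; -0.3 0 -2 0 0 0 -0.3; -0.3 0 -2 0 0 0 -0.3; 0 0 0 0 0 0 -0.3; 0 0 0 0 0 0 -0.3"}}

```text
time_s: 12.7
position: [0.5265, -0.3868, 0.1763]
orientation: [0.0, 3.001, -0.001]
ft_force: [-0.6, -0.5, -0.9]
grip_width: 0.0556
grip_force: 0.0
```

```bash
python3 - <<'E'
from fit import *
go([.46,.211,.19])
a=save('wrist','w5.png');b=save('scene','s5.png')
cp=manip.camera_params('wrist')
l=manip.regions_of('lid','wrist')[0]; ys,xs=np.nonzero(l['mask']); print('lid',l['conf'],xs.min(),xs.max(),ys.min(),ys.max())
for P in((.5224,-.3867),(.5224,-.3857),(.5204,-.3867)):
  p=circ(P,.104,.047,cp);print(P,p.min(0).round(1),p.max(0).round(1))
x=cv2.resize(a[120:320,200:440],(480,400),interpolation=cv2.INTER_CUBIC); y=cv2.resize(b[230:350,310:406],(320,400),interpolation=cv2.INTER_CUBIC)
cv2.imwrite('pics/j5.png',np.hstack([x,y])[:,:,::-1])
E
```

```text
t 12.7 pos [ 0.5265 -0.3868  0.1763] ori [ 2.0000e-04  3.0008e+00 -1.5000e-03] grip 0.055615900602756216 0.0 F [-0.6  -0.55 -0.93]
[[-0.99, 0.0, 0.14], [0.0, 1.0, -0.001], [-0.14, -0.001, -0.99]]
shift cm [ 6.4  59.78 -2.34] rot deg [-0.06  0.07 -0.  ]
lid 0.56 261 374 136 242
(0.5224, -0.3867) [254.6 134.2] [376.8 247.5]
(0.5224, -0.3857) [256.  134.2] [378.1 247.5]
(0.5204, -0.3867) [254.4 131.3] [377.  245.4]
```

View pics/j5.png

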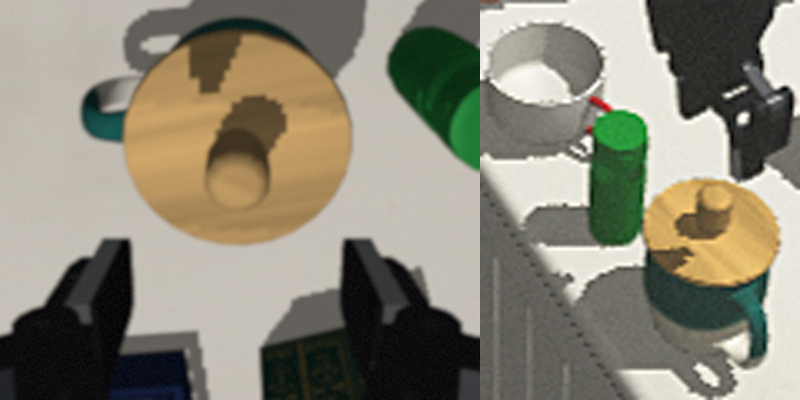

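Lid is seated, level and released (disc centre near (237,133) in the left crop, evenly over the mug). Next I'll move back over the strainer.

Emit:
{"method": "send_rows", "body": {"moves": "0.2 1.8 0 0 0 0 -0.3; 0.3 3 0 0 0 0 -0.3; 0.4 3.5 0 0 0 0 -0.3; 0.4 3.5 0 0 0 0 -0.3; 0.4 3.5 0 0 0 0 -0.3; 0.4 3.5 0 0 0 0 -0.3; 0.4 3.5 0 0 0 0 -0.3; 0.4 3.5 0 0 0 0 -0.3; 0.4 3.5 0 0 0 0 -0.3; 0.4 3.5 0 0 0 0 -0.3; 0.4 3.5 0 0 0 0 -0.3; 0.4 3.5 0 0 0 0 -0.3; 0.4 3.5 0 0 0 0 -0.3; 0.4 3.5 0 0 0 0 -0.3; 0.4 3.5 0 0 0 0 -0.3; 0.4 3.5 0 0 0 0 -0.3; 0.3 3.5 0 0 0 0 -0.3; 0.2 2.5 0 0 0 0 -0.3; 0 0 0 0 0 0 -0.3; 0 0 0 0 0 0 -0.3"}}

```text
time_s: 14.85
position: [0.4602, 0.2114, 0.1655]
orientation: [-0.002, 3.004, -0.002]
ft_force: [-0.6, 0.1, -0.7]
grip_width: 0.0556
grip_force: 0.0
```

```bash
python3 - <<'E'
from fit import *
go([.465,.211,.020])
a=save('wrist','w6.png');cp=manip.camera_params('wrist')
for t in('strainer','strainer_handle','dish'):
  for r in manip.regions_of(t,'wrist')[:2]:
    ys,xs=np.nonzero(r['mask']);print(t,r['conf'],xs.min(),xs.max(),ys.min(),ys.max())
  print([(np.round(d['xyz'],4).tolist(),round(d['conf'],2)) for d in manip.spot_in(t,'wrist')][:2])
o=a.copy()
for P in((.4625,.211,.043),(.404,.211,.043),(.489,.211,.043)):
  q=proj('wrist',P,cp).round().astype(int); print(q); cv2.circle(o,tuple(int(i) for i in q),2,(255,0,0),-1)
p=circ((.5345,.211),.036,.035,cp); cv2.polylines(o,[p.round().astype(np.int32)],True,(255,0,0),1)
cv2.imwrite('pics/w6o.png',o[:,:,::-1])
E
```

```text
t 14.85 pos [0.4602 0.2114 0.1655] ori [-1.9000e-03  3.0038e+00 -2.0000e-03] grip 0.055572501955679136 0.0 F [-0.63  0.07 -0.67]
[[-0.991, -0.001, 0.137], [-0.001, 1.0, -0.001], [-0.137, -0.001, -0.991]]
shift cm [ 1.52 -0.02 14.48] rot deg [-0.07 -0.11  0.08]
strainer 0.86 284 347 119 270
[([0.5346, 0.2096, 0.0272], 0.8)]
strainer_handle 0.78 284 347 119 270
[([0.5372, 0.2101, 0.0271], 0.61)]
dish 0.96 277 352 204 253
[([0.5225, 0.2093, 0.0158], 0.59)]
[317 180]
[317 116]
[317 205]
```

View pics/w6o.png

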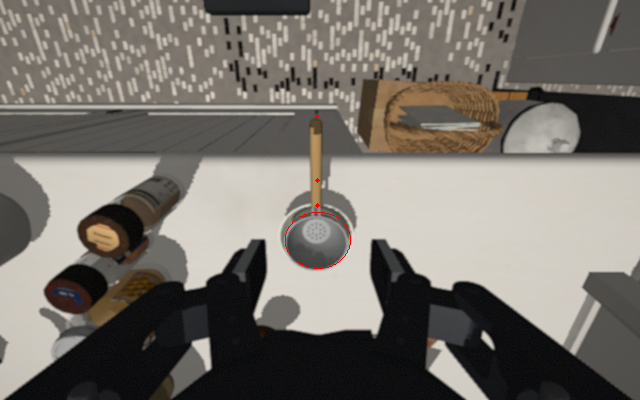

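Emit:
{"method": "send_rows", "body": {"moves": "0.3 0 3 0 0 0 -0.3; 0.3 0 3 0 0 0 -0.3; 0.3 0 3 0 0 0 -0.3; 0.3 0 2 0 0 0 -0.3; 0.2 0 2 0 0 0 -0.3; 0.1 0 1.1 0 0 0 -0.3; 0 0 0.3 0 0 0 -0.3; 0 0 0 0 0 0 -0.3; 0 0 0 0 0 0 0; 0 0 0 0 0 0 0.4; 0 0 0 0 0 0 0.7; 0 0 0 0 0 0 1; 0 0 0 0 0 0 1; 0 0 0 0 0 0 1; 0 0 0 0 0 0 1; 0 0 0 0 0 0 1; 0 0 0 0 0 0 1; 0 0 0 0 0 0 1", "force": 60}}

```text
time_s: 17.0
position: [0.4665, 0.2117, 0.0221]
orientation: [0.0, 3.001, 0.001]
ft_force: [-1.3, 1.1, 5.3]
grip_width: 0.0097
grip_force: 62.2
```

Emit:
{"method": "send_rows", "body": {"moves": "-0.1 0 -0.7 0 0 0 1; -0.2 0 -1.5 0 0 0 1; -0.3 0 -2 0 0 0 1; -0.3 0 -2 0 0 0 1; -0.3 0 -2 0 0 0 1; -0.3 0 -2 0 0 0 1; -0.3 0 -2 0 0 0 1; -0.3 0 -2 0 0 0 1; -0.1 0 -0.7 0 0 0 1; 0 0 0 0 0 0 1; 0 0 0 0 0 0 1"}}

```text
time_s: 18.1
position: [0.4664, 0.2109, 0.1713]
orientation: [0.0, 3.004, -0.002]
ft_force: [0.3, -0.1, -0.8]
grip_width: 0.0097
grip_force: 61.4
```

```bash
cat > sb.py <<'E'
from fit import *
s=st();p0=s['position']
e=lambda P,r,z,cp,cam:(lambda p:np.r_[p[:,0].min(),p[:,0].max(),p[:,1].min(),p[:,1].max()].round(1))(circ(P,z,r,cp,cam))
for cam in('wrist','scene','top'):
  cp=manip.camera_params(cam); im=save(cam,'sb_%s_%d.png'%(cam,s['time_s']*100))
  for t,dz in(('strainer',.014),('dish',None),('cup',None)):
    for r in manip.regions_of(t,cam)[:1]:
      m=cv2.morphologyEx(r['mask'].astype(np.uint8),cv2.MORPH_OPEN,np.ones((7,7),np.uint8)) if t=='strainer' else r['mask']
      ys,xs=np.nonzero(m);print(cam,t,round(r['conf'],2),xs.min(),xs.max()+1,ys.min(),ys.max()+1, len(xs))
  print('  pred rim',e(p0[:2]+[.068,-.0005],.035,p0[2]+.014,cp,cam),'under',e(p0[:2]+[.068,-.0005],.017,p0[2]-.018,cp,cam),'cup',e((.5185,-.1575),.048,.062,cp,cam))
E
python3 sb.py
```

```text
t 18.1 pos [0.4664 0.2109 0.1713] ori [ 4.000e-04  3.004e+00 -1.600e-03] grip 0.009661798031558227 61.4175009727478 F [ 0.29 -0.09 -0.83]
[[-0.991, 0.0, 0.137], [0.0, 1.0, -0.001], [-0.137, -0.001, -0.991]]
wrist strainer 0.93 301 335 148 335 4635
wrist dish 0.64 279 353 199 245 1639
wrist cup 0.59 0 34 186 262 1826
  pred rim [257.3 374.3 315.2 396.5] under [291.9 340.3 299.  335.3] cup [-118.6   -6.6  187.1  273.2]
scene strainer 0.81 266 287 135 152 305
scene dish 0.94 266 292 178 195 334
scene cup 0.61 311 348 238 274 1119
  pred rim [263.8 287.3 134.2 146.4] under [270.5 281.7 146.3 152.3] cup [310.  346.7 235.3 260.7]
top strainer 0.89 234 258 185 210 499
top dish 0.69 248 270 188 215 306
top cup 0.75 362 397 188 219 832
  pred rim [232.9 259.1 183.8 209.9] under [241.7 254.1 191.4 203.8] cup [362.3 395.1 185.3 218. ]
```

Emit:
{"method": "send_rows", "body": {"moves": "0 -1.5 0 0 0 0 1; 0.1 -2.5 0 0 0 0 1; 0.1 -3 0 0 0 0 1; 0.2 -3 0 0 0 0 1; 0.2 -3 0 0 0 0 1; 0.2 -3 0 0 0 0 1; 0.2 -3 0 0 0 0 1; 0.1 -3 0 0 0 0 1; 0.1 -3 0 0 0 0 1; 0.1 -3 0 0 0 0 1; 0.1 -3 0 0 0 0 1; 0.1 -2.5 0 0 0 0 1; 0.1 -2 0 0 0 0 1; 0 -1.4 0 0 0 0 1; 0 0 0 0 0 0 1; 0 0 0 0 0 0 1; 0 0 0 0 0 0 1"}}

```text
time_s: 20.4
position: [0.451, -0.1572, 0.1702]
orientation: [-0.0, 3.002, 0.0]
ft_force: [0.3, -0.6, -1.0]
grip_width: 0.0093
grip_force: 61.5
```

```bash
python3 sb.py; python3 - <<'E'
from h import *
go([.4505,-.158,.125])
E
python3 - <<'E'
import cv2,glob,numpy as np,os
f=sorted(glob.glob('pics/sb_*.png'),key=os.path.getmtime)[-3:]
w,s,t=[cv2.imread(x) for x in f]
a=cv2.resize(w[100:400,200:440],(320,400)); b=cv2.resize(s[200:290,280:370],(400,400),interpolation=cv2.INTER_CUBIC)
cv2.imwrite('pics/j7.png',np.hstack([a,b]))
E
```

```text
t 20.4 pos [ 0.451  -0.1572  0.1702] ori [-2.0000e-04  3.0022e+00  3.0000e-04] grip 0.009278811106585452 61.47745370864868 F [ 0.3  -0.55 -1.03]
[[-0.99, -0.0, 0.139], [-0.0, 1.0, 0.0], [-0.139, 0.0, -0.99]]
wrist strainer 0.93 302 334 148 334 4390
wrist dish 0.94 591 640 209 273 2523
wrist cup 0.9 252 364 193 267 2970
  pred rim [257.2 374.2 315.2 396.3] under [291.8 340.1 298.9 335.1] cup [268.1 364.9 202.6 285.1]
scene strainer 0.92 316 343 205 225 462
scene dish 0.7 265 282 178 196 212
scene cup 0.93 311 349 236 274 1215
  pred rim [315.1 343.5 202.6 220.6] under [322.3 335.9 217.  225.8] cup [310.  346.7 235.3 260.7]
top strainer 0.81 371 396 187 213 527
top dish 0.76 241 269 187 214 596
top cup 0.93 363 390 188 219 283
  pred rim [370.5 396.7 186.1 212.2] under [376.1 388.5 193.6 205.9] cup [362.3 395.1 185.3 218. ]
t 21.0 pos [ 0.4514 -0.1575  0.1702] ori [ 0.     3.002 -0.   ] grip 0.009842740952055427 61.47636294364929 F [-0.2  -0.14 -0.51]
[[-0.99, 0.0, 0.139], [0.0, 1.0, -0.0], [-0.139, 0.0, -0.99]]
shift cm [ 0.71 -0.05  4.47] rot deg [-0. -0. -0.]
```

View pics/j7.png

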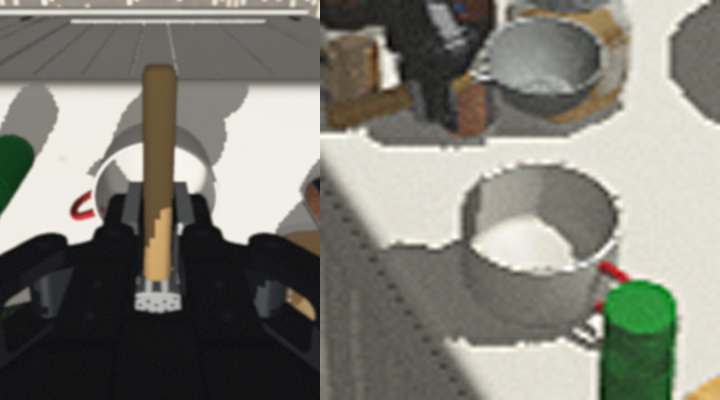

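Emit:
{"method": "send_rows", "body": {"moves": "0.2 -0.1 1 0 0 0 1; 0.2 0 1.5 0 0 0 1; 0.2 0 1.5 0 0 0 1; 0.2 0 1.2 0 0 0 1; 0.2 0 1 0 0 0 1; 0.1 0 0.7 0 0 0 1; 0.05 0 0.5 0 0 0 1; 0 0 0 0 0 0 1; 0 0 0 0 0 0 1; 0 0 0 0 0 0 1; 0 0 0 0 0 0 1"}}

```text
time_s: 22.1
position: [0.4507, -0.1587, 0.0959]
orientation: [0.0, 3.001, -0.001]
ft_force: [-0.2, 0.9, -0.4]
grip_width: 0.0094
grip_force: 61.4
```

```bash
python3 sb.py; python3 -c "
from h import *
go([.4505,-.158,.095])"
```

```text
t 22.1 pos [ 0.4507 -0.1587  0.0959] ori [ 3.0000e-04  3.0009e+00 -6.0000e-04] grip 0.009365153579864083 61.448060274124146 F [-0.2   0.95 -0.44]
[[-0.99, 0.0, 0.14], [0.0, 1.0, -0.0], [-0.14, -0.0, -0.99]]
wrist strainer 0.89 302 335 148 334 4436
wrist dish 0.29 422 436 323 340 142
wrist cup 0.6 260 376 226 281 1275
  pred rim [257.3 374.2 315.2 396.1] under [291.9 340.2 298.8 335. ] cup [254.6 382.2 246.9 345.9]
scene strainer 0.91 317 342 227 249 452
scene dish 0.66 266 278 179 196 130
scene cup 0.72 311 349 241 273 933
  pred rim [315.3 342.7 225.3 243.7] under [322.3 335.4 239.1 248.1] cup [310.  346.7 235.3 260.7]
top strainer 0.88 369 393 190 214 467
top dish 0.9 242 269 187 215 579
top cup 0.76 363 397 187 218 247
  pred rim [368.8 393.5 188.3 213. ] under [374.  385.8 195.4 207.1] cup [362.3 395.1 185.3 218. ]
t 22.7 pos [ 0.4502 -0.1585  0.0953] ori [3.000e-04 3.002e+00 1.000e-04] grip 0.009397589070945511 61.446772813797 F [-0.43 -0.07 -0.39]
[[-0.99, 0.0, 0.139], [0.0, 1.0, 0.0], [-0.139, 0.0, -0.99]]
shift cm [-0.02  0.05  0.03] rot deg [ 0.   -0.   -0.01]
```

```bash
python3 -c "
from plant import manip
print(manip.finish_job())"
```

```text
the job is handed in; nothing more can be done
None
```

The job is handed in at about 23 s of the 64 s allowed, though I got no verdict back: the lid is seated and released on the tall mug, and the strainer is held still and level about 15 mm above the cup's rim, within a few mm of centre by camera. I viewed 11 pictures, one over the limit of 10.

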